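# Dispense one furniture glide into the cup and nest the cup in the tin

### The job

Stand the small steel cup under the outlet of the plywood glide dispenser and let go of it, then push the dispenser's sprung slide fully home so that exactly one furniture glide drops into the cup, and let the slide spring back. Then pack the cup, glide inside, upright on the floor of the shallow round baking tin, with the tin still standing flat on the counter. Leave the other things on the counter where they are.

Things in the scene. Friction and masses are not known exactly. Their poses are not given: they have to be found in the camera images.
- dispenser: Plywood dispenser fixed to the counter; origin on the counter under the axis of its square magazine (52 x 50 mm, top 119 mm up, open at the top); z up, the slide pushes towards its -y. The magazine stands on a level channel, y = -52 to +100 mm, 52 mm wide. Pedestal below: 70 mm wide, y = -30 to +90 mm; foot plate 120 (x) x 90 x 6 mm, y = -15 to +75 mm.
- outlet (a point): Outlet: middle of the open end of the channel, on its floor's edge, 90 mm up (underside 84 mm up), 52 mm from the magazine axis along the dispenser's -y; axes as the dispenser's. It overhangs the pedestal by 22 mm.
- drop (a point): Point on the counter where the middle of the cup belongs, 77 mm from the magazine axis along the dispenser's -y, 25 mm beyond the outlet edge. The cup's rim there reaches 6 mm under the overhanging channel (9 mm free above it), so slide it in level along the dispenser's +y, and out along -y before lifting.
- slide (a joint): Travel of the sprung slide in m: 0 is out (at rest), 0.070 fully home. About 2.5 N at the start and 8 N at the end; it springs back when released.
- paddle (a point): Centre of the outer (+y) face of the slide's upright steel paddle, at rest 115 mm from the magazine axis along the dispenser's +y and 115 mm up; moves with the slide. The paddle is 38 mm wide (x), 44 mm high (91 to 135 mm up), 6 mm thick. Push it towards the dispenser's -y.
- glide0: Lowest of three black hard-plastic furniture glides stacked in the magazine, a disc 36 mm across and 10 mm thick, the one that the next full stroke pushes out; origin at the centre of its underside.
- glide1: Middle glide, same disc; stays in the dispenser.
- glide2: Top glide, same disc; stays in the dispenser.
- cup: Small plain steel cup without handle, 75 mm high, 60 mm across at the foot and 62 mm at the rim, wall 3 mm, floor 4 mm thick; origin at the centre of its underside, z up.
- tin: Shallow round aluminium baking tin, 38 mm high, 94 mm across at the foot and 104 mm at the rim, wall 3 mm, floor 4 mm thick; origin at the centre of its underside, z up.
- mug: White ceramic mug with handle, 82 mm across, 95 mm high; bystander, origin at the centre of its underside.
- jar: Green glass jar with closed steel lid, 72 mm across, 110 mm high; bystander, origin at the centre of its underside.
- level: Yellow aluminium spirit level standing on its edge, 24 x 400 x 50 mm, long along its y; bystander, origin at the centre of its underside.
- hexkey: Steel L-shaped hex key lying flat, 100 x 32 mm, 8 mm thick, long leg along its x; bystander, origin on the counter at the middle of the long leg.
- tape: Grey tape measure, 62 x 30 x 60 mm; bystander, origin at the centre of its underside.

How it is judged:
By the outcome, as a careful person would: the job done as asked, in the order asked, and still so for the second after the job is handed in, with the robot touching nothing.
It also fails if it takes over 70 s, if anything falls off the work surface, if the arm or the gripper's body presses on something with over 40 N, if the wrist force passes 120 N, or if a joint passes its speed limit or range.

### The arm

A 6-joint arm with a two-finger parallel gripper is mounted at the origin on the work surface. World frame = base frame: x ahead of the robot, y to its left, z up, the work surface at z = 0. Lengths are in m, angles in rad, forces in N, time in s.
With the tool pointing down it reaches from about 0.4 to 0.825 m from the base axis. Payload 7 kg.
Tool frame: the origin (TCP) lies at the very end of the fingers, on their centre line; the grasp point (between the pads) lies 19 mm behind it; z points along the fingers, x is the direction in which the jaws open and shut, and the axes are right-handed (so a half turn about z gives the same grasp; the last joint's range is limited). The gripper opens to 88 mm and grips with 3 to 60 N. Pads are 19 mm wide; open, the fingers measure 130 mm over their backs; the gripper's body (78 mm by 193 mm) begins 47 mm behind the grasp point.
Start: joints at [-1.005, 0.359, 0.012, 0, -1.224, -0.288], TCP at [0.185, -0.649, 0.227] pointing down, gripper open.
Joint ranges: [-3.07, 3.07], [-1.43, 2.12], [-1.02, 1.25], [-3.03, 1.67], [-3.05, -0], [-3.03, 3.03]. Speed limits (rad/s): [2.39, 2.39, 3.01, 3.14, 3.14, 3.14].

### API

Orientations are given as [roll, pitch, yaw] about the fixed x, y, z axes, in that order (R = Rz(yaw) Ry(pitch) Rx(roll)).
In Python, from station import telemetry, grab_frame, arm, regions_of, pinpoint gives the robot as it stands. The module is installed in compiled form; this text tells all that it offers.
- The arm moves only by the shell command python3 -m inch 'ROWS' [FORCE]. ROWS is text: rows parted by semicolons, each of 7 numbers parted by spaces: the opening, from 0 (shut) to 1 (fully open), then the shift along the world's x, y, z in cm, then the turn, a rotation vector about the world's x, y, z in degrees. A call has 1 to 12 rows; each row is the pose to reach, as a shift and turn from the pose measured when the call began; what a row does not reach only later rows make up. A row lasts 1/8 s, in which the tool goes at most 62.5 mm and 10.7 degrees, less where a joint would pass 70% of its speed; a pose out of reach is approached as far as the arm can. A call with a gripper value outside its range is refused whole. The fingers move at their own pace and stop on an object; FORCE is the grip in N (left out, the last holds). Time passes only in rows, so rows that repeat a pose let the fingers close. It gives the time, the measured TCP pose, the force and the opening at its end, in the units of the state.
- telemetry.get_state(): the state, without advancing time (a new reading comes with each control period).
- grab_frame(name): name is "scene" or "side" or "wrist"; returns a dict with "pixels" (384x512x3 uint8, red, green, blue), "fx", "fy", "cx", "cy" (pixels), "dist_coeffs" ([k1, k2, p1, p2, k3] as OpenCV has them; the pictures are not rectified), "R" (3x3) and "t" (3): a world point X has camera coordinates R X + t. Camera axes: x right, y down, z forward; pixel columns grow to the right and rows downward; lengths in m; the calibration is good to about 2 mm. A picture is of the moment at which its call begins. There is no depth.
- arm.job_done(): hands the job in, once; it reports no verdict.
Trained networks look in the newest picture that a camera, given by its name, has taken for a name from the list of things; names that differ only in an ending like _2 or _b are one class to them, and where a whole thing is asked for, a point or a joint stands for the part that bears it (a point fixed in the world has none). Each returns a list of dicts, best first, with "p" (0 to 1); they miss things now and then, are a little off and sometimes report something else, mostly with a low value. They report only what shows in the picture. A call takes as long as a camera call.
- regions_of(camera, name): "pixels" (384x512 bool, what is visible of it) and "bbox" ([left, top, right, bottom] in pixels, round what is visible of it).
- pinpoint(camera, name): "location" ([column, row] in pixels: a listed point, or the origin of a listed thing).
The state is a dict: "t": time; "q": joint angles; "qd": joint speeds; "joint_efforts": joint torques, N m; "eef_pos": TCP position; "ee_rot": TCP orientation; "force": force on the tool from outside, world axes, zero at the start; "moment": the same for the moment, N m; "width": finger opening in m.
Only numpy, scipy, OpenCV 4.12 (cv2) and the standard library are available. Lean on these libraries where they do the work, as an engineer would, in place of code of your own. Each camera call takes 0.05 s, during which the arm holds its last target. There are 200 camera calls.

## Working session

There is one attempt and no reset: what is moved stays moved. The work goes in short steps, Python scripts to look and compute and a shell command to move; the robot and the scene stay as the last step left them, time stands still between calls to the robot, and variables do not carry over. Pictures are saved under pics/ and viewed, about 8 in all and at most 12, crops included, and the job is handed in when it is done.

```bash
mkdir -p pics
cat > h.py <<'E'
import numpy as np, cv2
from station import telemetry, grab_frame, arm, regions_of, pinpoint
from scipy.optimize import least_squares
def ray(f,uv):
    K=np.array([[f['fx'],0,f['cx']],[0,f['fy'],f['cy']],[0,0,1]])
    p=cv2.undistortPoints(np.array([[uv]],float),K,np.array(f['dist_coeffs'],float))[0,0]
    R=np.array(f['R']);t=np.array(f['t']).ravel()
    return -R.T@t, R.T@np.array([p[0],p[1],1])
def onz(f,uv,z):
    c,d=ray(f,uv); return c+d*(z-c[2])/d[2]
def proj(f,X):
    K=np.array([[f['fx'],0,f['cx']],[0,f['fy'],f['cy']],[0,0,1]])
    return cv2.projectPoints(np.array(X,float).reshape(-1,1,3),cv2.Rodrigues(np.array(f['R']))[0],np.array(f['t'],float).ravel(),K,np.array(f['dist_coeffs'],float))[0][:,0]
def tri(rs):
    A=0;b=0
    for c,d in rs:
        d=d/np.linalg.norm(d);P=np.eye(3)-np.outer(d,d);A=A+P;b=b+P@c
    return np.linalg.solve(A,b)
def save(f,n,s=1): cv2.imwrite('pics/'+n,cv2.resize(f['pixels'][:,:,::-1],None,fx=s,fy=s))
E
python3 - <<'E'
from h import *
F={c:grab_frame(c) for c in ('scene','side')}
cv2.imwrite('pics/a.png',cv2.resize(np.vstack([F['scene']['pixels'],F['side']['pixels']])[:,:,::-1],None,fx=.78,fy=.78))
s=telemetry.get_state();print(s['eef_pos'],s['ee_rot'],s['width'])
Z=dict(outlet=.09,drop=0,paddle=.115,dispenser=0,cup=0,tin=0,mug=0,jar=0,level=0,hexkey=0,tape=0)
for n,z in Z.items():
    rs=[]
    for c in F:
        r=pinpoint(c,n)
        for q in r[:2]: print(n,c,round(q['p'],2),np.round(q['location']),np.round(onz(F[c],q['location'],z),3)[:2])
        if r: rs.append(ray(F[c],r[0]['location']))
    if len(rs)>1: print('   tri',np.round(tri(rs),3))
E
```

```text
[ 0.18496253 -0.64871903  0.2257253 ] [-3.14147494e+00 -1.46499861e-03  1.84846282e+00] 0.08766930101284007
outlet scene 0.65 [262. 181.] [0.585 0.007]
outlet side 0.78 [260. 195.] [0.577 0.009]
   tri [0.58  0.007 0.086]
drop scene 0.84 [254. 204.] [ 0.593 -0.026]
paddle scene 0.54 [308. 151.] [0.572 0.173]
paddle side 0.91 [251. 236.] [0.575 0.173]
   tri [0.574 0.173 0.116]
dispenser scene 0.94 [275. 190.] [0.58  0.057]
dispenser side 0.87 [257. 229.] [0.577 0.055]
   tri [0.578 0.057 0.   ]
cup scene 0.81 [152. 200.] [ 0.422 -0.293]
cup side 0.88 [317. 157.] [ 0.423 -0.293]
   tri [ 0.423 -0.293  0.   ]
tin scene 0.97 [166. 238.] [ 0.572 -0.305]
tin side 0.61 [274. 149.] [ 0.57  -0.312]
   tri [ 0.571 -0.306  0.003]
mug scene 0.66 [105. 239.] [ 0.486 -0.461]
mug scene 0.47 [258. 181.] [0.521 0.029]
mug side 0.84 [302. 124.] [ 0.488 -0.477]
   tri [ 0.49  -0.461  0.01 ]
jar scene 0.92 [256. 241.] [ 0.708 -0.082]
jar scene 0.74 [154. 202.] [ 0.434 -0.289]
jar side 0.77 [223. 193.] [ 0.7  -0.07]
   tri [ 0.703 -0.08  -0.01 ]
level scene 0.93 [298. 242.] [0.769 0.024]
level side 0.7 [260. 193.] [ 0.587 -0.087]
level side 0.66 [260. 232.] [0.566 0.064]
   tri [ 0.673 -0.009  0.016]
hexkey scene 0.56 [221. 162.] [ 0.392 -0.04 ]
hexkey scene 0.3 [308. 152.] [0.497 0.233]
hexkey side 0.6 [323. 211.] [ 0.396 -0.044]
   tri [ 0.396 -0.041  0.004]
tape scene 0.79 [341. 121.] [0.438 0.413]
tape side 0.81 [291. 365.] [0.449 0.416]
   tri [0.444 0.413 0.002]
```

View pics/a.png

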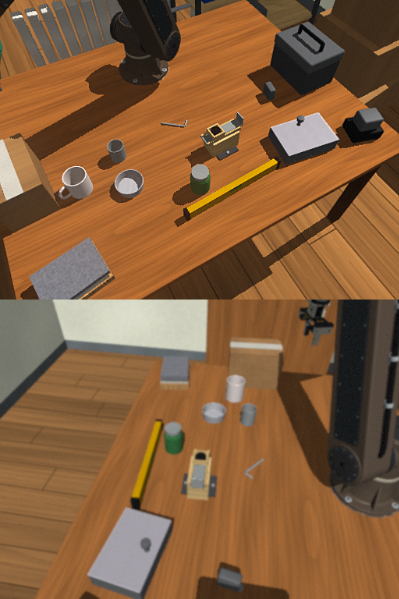

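The picture shows the cup at about (116,150), the tin at (128,183), and the mug at (75,183) in the upper view. The dispenser is at (222,138), with the jar and level on its far side and a lidded box behind the paddle. The network positions agree with it. Next I'll move above the cup with the jaws at about 12° to world x, so the gripper body clears both the jar and the magazine later.

```bash
python3 -m inch '1 2.4 3.6 3 0 0 9; 1 5 7.5 5 0 0 19; 1 8 12 5 0 0 29; 1 11 16.5 5 0 0 39; 1 14 21 5 0 0 49; 1 17 25.5 5 0 0 59; 1 20 30 5 0 0 69; 1 22 33 5 0 0 78; 1 23.8 35.6 5 0 0 86; 1 23.8 35.6 5 0 0 86; 1 23.8 35.6 5 0 0 86'
python3 - <<'E'
from h import *
f=grab_frame('wrist')
g=grab_frame('scene')
im=cv2.resize(g['pixels'][130:230,230:350],(480,400),interpolation=cv2.INTER_CUBIC)
w=cv2.resize(f['pixels'],(320,240)); w=np.vstack([w,np.zeros((160,320,3),np.uint8)])
cv2.imwrite('pics/b.png',np.hstack([w,im])[:,:,::-1])
for n in ('cup','tin'):
  for q in pinpoint('wrist',n)[:2]: print(n,round(q['p'],2),q['location'],onz(f,q['location'],0))
  for q in regions_of('wrist',n)[:2]: print(n,q['p'],q['bbox'])
E
```

```text
t: 2.58
eef_pos: [0.423, -0.2932, 0.2767]
ee_rot: [-3.141, 0.0, -2.934]
force: [0.1, -0.6, 0.8]
width: 0.088
cup 0.93 [255.4, 150.1] [ 0.42464758 -0.29414978  0.        ]
cup 0.82 [230.7, 128.5, 280.8, 187.4]
tin 0.56 [144.7, 121.7] [ 0.57479451 -0.30128039  0.        ]
tin 0.74 [92.0, 79.8, 182.1, 159.6]
tin 0.56 [221.4, 304.3, 257.5, 338.4]
```

View pics/b.png

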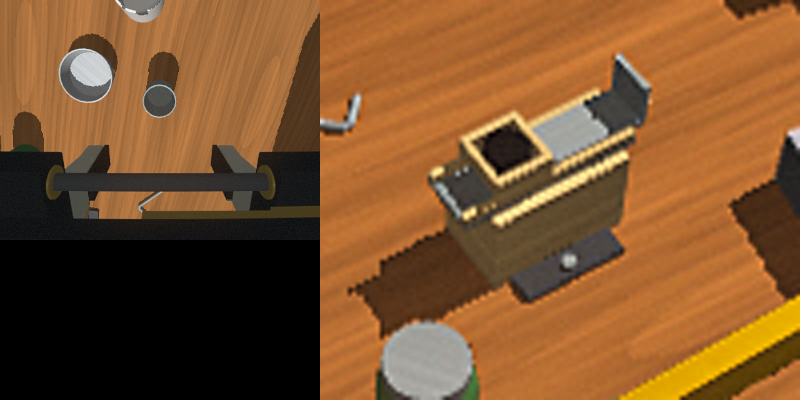

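The wrist view shows the cup at (255,150) full-scale, consistent with (0.424, -0.294). The scene crop shows the channel walls at the outlet are low, so the gripper body will clear them. Descend and grip high on the cup.

```bash
python3 -m inch '1 0.1 0 -6 0 0 0; 1 0.1 0 -12 0 0 0; 1 0.1 0 -17 0 0 0; 1 0.1 0 -20.5 0 0 0; 1 0.1 0 -22.8 0 0 0; 1 0.1 0 -22.8 0 0 0; 0.5 0.1 0 -22.8 0 0 0; 0.5 0.1 0 -22.8 0 0 0; 0.5 0.1 0 -22.8 0 0 0; 0.5 0.1 0 -22.8 0 0 0; 0.5 0.1 0 -22.8 0 0 0' 25
```

```text
t: 4.25
eef_pos: [0.4245, -0.2939, 0.0494]
ee_rot: [-3.141, 0.001, -2.935]
force: [0.2, 1.1, 7.1]
width: 0.0618
```

The grip is good at 61.8 mm. Lift, and take a second, combined measurement of the dispenser pose from both fixed cameras.

```bash
python3 -m inch '0.5 0 0 3 0 0 0; 0.5 0 0 8 0 0 0; 0.5 0 0 13 0 0 0; 0.5 0 0 15 0 0 0; 0.5 0 0 15 0 0 0'
python3 - <<'E'
from h import *
L=dict(outlet=(0,-.052,.09),drop=(0,-.077,0),paddle=(0,.115,.115),dispenser=(0,0,0))
F={c:grab_frame(c) for c in ('scene','side')}
ob=[]
for c in F:
  for n in L:
    r=pinpoint(c,n)
    if r: ob.append((c,n,np.array(r[0]['location']),r[0]['p']))
def W(p,X):
  c,s=np.cos(p[2]),np.sin(p[2]); X=np.atleast_2d(X); return np.c_[p[0]+c*X[:,0]-s*X[:,1],p[1]+s*X[:,0]+c*X[:,1],X[:,2]]
res=lambda p:np.concatenate([(proj(F[c],W(p,L[n]))[0]-l) for c,n,l,_ in ob])
s=least_squares(res,[.578,.056,.04],loss='soft_l1',x_scale=[.01,.01,.05])
print(s.x); r=res(s.x).reshape(-1,2)
for o,e in zip(ob,r): print(o[0],o[1],round(o[3],2),np.round(e,1))
for n in L: print(n,np.round(W(s.x,L[n]),4))
import itertools
crops=[]
for c in F:
  im=cv2.resize(F[c]['pixels'],None,fx=4,fy=4,interpolation=cv2.INTER_CUBIC)
  def poly(P,col):
    q=(proj(F[c],W(s.x,P))*4+1.5).round().astype(int); cv2.polylines(im,[q.reshape(-1,1,2)],True,col,1)
  poly([(-.026,-.025,.119),(.026,-.025,.119),(.026,.025,.119),(-.026,.025,.119)],(255,0,0))
  poly([(-.019,.115,.091),(.019,.115,.091),(.019,.115,.135),(-.019,.115,.135)],(0,0,255))
  poly([(-.026,-.052,.09),(.026,-.052,.09),(.026,.1,.09),(-.026,.1,.09)],(0,255,255))
  poly([(-.06,-.015,.006),(.06,-.015,.006),(.06,.075,.006),(-.06,.075,.006)],(255,0,255))
  u=(proj(F[c],W(s.x,(0,.03,.06)))[0]*4).astype(int)
  crops.append(im[u[1]-220:u[1]+220,u[0]-200:u[0]+200])
cv2.imwrite('pics/c.png',np.hstack(crops)[:,:,::-1])
E
```

```text
t: 4.88
eef_pos: [0.4251, -0.294, 0.2009]
ee_rot: [-3.139, 0.004, -2.935]
force: [0.2, -0.0, -1.5]
width: 0.062
[0.57676198 0.05568646 0.0555442 ]
scene outlet 0.96 [-1. -2.]
scene drop 0.62 [-0.7 -2.2]
scene paddle 0.84 [-0.8 -0.3]
scene dispenser 0.86 [0.8 1.3]
side outlet 0.95 [-1.7  2.2]
side paddle 0.84 [0.1 0.2]
side dispenser 0.68 [-1.3 -0.8]
outlet [[0.5796 0.0038 0.09  ]]
drop [[ 0.581  -0.0212  0.    ]]
paddle [[0.5704 0.1705 0.115 ]]
dispenser [[0.5768 0.0557 0.    ]]
```

View pics/c.png

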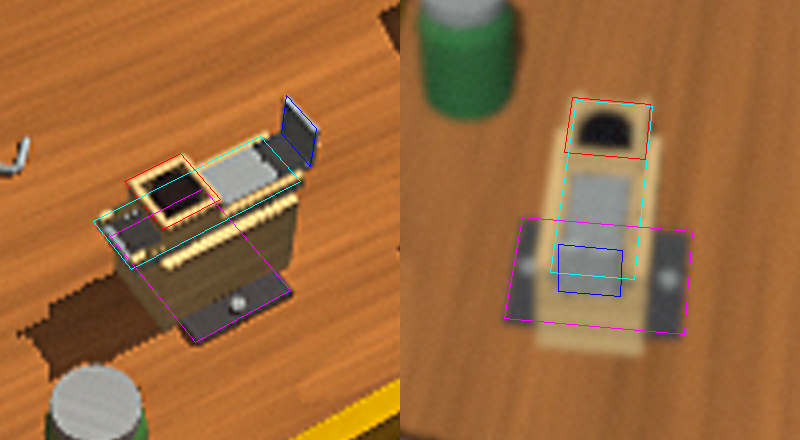

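The overlay sits on the magazine, paddle and foot plate in both crops. There is a slight yaw uncertainty of about 1–2°. Drop point: (0.581, -0.021), and the axis yaw is about 3°. Carry the cup to a standoff 4 cm short of it, 4 mm above the counter.

```bash
python3 -m inch '0.5 2.5 3.8 0 0 0 0; 0.5 6 8.8 0 0 0 0; 0.5 9.5 14 0 0 0 0; 0.5 13 19 0 0 0 0; 0.5 15.8 23.3 0 0 0 0; 0.5 15.8 23.3 -4 0 0 0; 0.5 15.8 23.3 -9 0 0 0; 0.5 15.8 23.3 -13 0 0 0; 0.5 15.8 23.3 -14.8 0 0 0; 0.5 15.8 23.3 -14.8 0 0 0; 0.5 15.8 23.3 -14.8 0 0 0'
```

```text
t: 6.75
eef_pos: [0.5826, -0.0608, 0.0509]
ee_rot: [-3.141, 0.0, -2.935]
force: [-0.5, -0.2, -2.4]
width: 0.0619
```

Run:
```python
from h import *
F={c:grab_frame(c) for c in ('scene','side')}
for c in F:
  r=pinpoint(c,'cup'); 
  if r: print(c,r[0],onz(F[c],r[0]['location'],.004))
  r=pinpoint(c,'outlet')
  if r: print(c,r[0]['p'],onz(F[c],r[0]['location'],.09))
cr=[cv2.resize(F[c]['pixels'][a:a+110,b:b+100],(400,440),interpolation=cv2.INTER_CUBIC) for c,a,b in (('scene',120,210),('side',140,210))]
cv2.imwrite('pics/d.png',np.hstack(cr)[:,:,::-1])
```

```text
scene {'location': [242.0, 206.7], 'p': 0.73} [ 0.58514606 -0.06342943  0.004     ]
side {'location': [260.9, 197.5], 'p': 0.95} [ 0.58244659 -0.06634975  0.004     ]
side 0.94 [ 0.57592427 -0.00521073  0.09      ]
```

View pics/d.png

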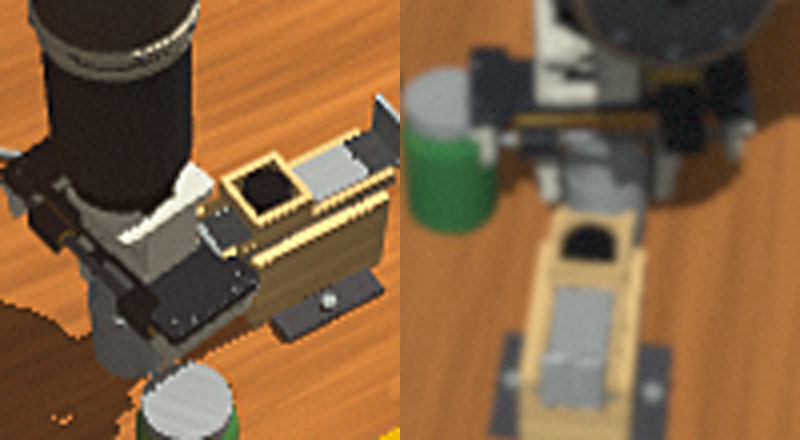

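The crop shows the cup held upright short of the outlet, lined up with the channel, and the gripper is clear of the jar and magazine. Slide it in level, set it down, and check the contact force.

```bash
python3 -m inch '0.5 0 0 0.3 0 0 0; 0.5 -0.1 1.4 0.3 0 0 0; 0.5 -0.1 2.8 0.3 0 0 0; 0.5 -0.2 4 0.3 0 0 0; 0.5 -0.2 4 0.3 0 0 0; 0.5 -0.2 4 0 0 0 0; 0.5 -0.2 4 -0.1 0 0 0; 0.5 -0.2 4 -0.1 0 0 0'
```

```text
t: 8.05
eef_pos: [0.5804, -0.0212, 0.05]
ee_rot: [-3.141, 0.001, -2.935]
force: [0.3, 0.6, -1.6]
width: 0.062
```

```bash
python3 -m inch '0.5 0 0 -0.1 0 0 0; 0.5 0 0 -0.1 0 0 0; 0.85 0 0 -0.1 0 0 0; 0.95 0 0 0 0 0 0; 0.95 0 0 0 0 0 0; 0.95 0 0 4 0 0 0; 0.95 0 0 9 0 0 0; 0.95 0 0 14 0 0 0; 0.95 0 0 17 0 0 0; 0.95 0 0 17 0 0 0'
python3 - <<'E'
from h import *
F={c:grab_frame(c) for c in ('scene','side')}
for c in F:
  for n,z in (('cup',0),('drop',0),('outlet',.09),('paddle',.115)):
    for r in pinpoint(c,n)[:1]: print(c,n,round(r['p'],2),onz(F[c],r['location'],z))
cr=[cv2.resize(F[c]['pixels'][a:a+110,b:b+100],(400,440),interpolation=cv2.INTER_CUBIC) for c,a,b in (('scene',120,210),('side',140,210))]
cv2.imwrite('pics/e.png',np.hstack(cr)[:,:,::-1])
E
```

```text
t: 9.3
eef_pos: [0.5819, -0.0209, 0.2232]
ee_rot: [-3.141, 0.006, -2.935]
force: [-0.2, 1.5, -0.9]
width: 0.0829
scene cup 0.86 [ 0.58380196 -0.01625009  0.        ]
scene drop 0.62 [ 0.58677862 -0.02531477  0.        ]
scene outlet 0.95 [0.58543815 0.02176274 0.09      ]
scene paddle 0.73 [0.56937612 0.18353476 0.115     ]
side outlet 0.68 [0.57556925 0.00500232 0.09      ]
side paddle 0.57 [0.57330552 0.17491418 0.115     ]
```

View pics/e.png

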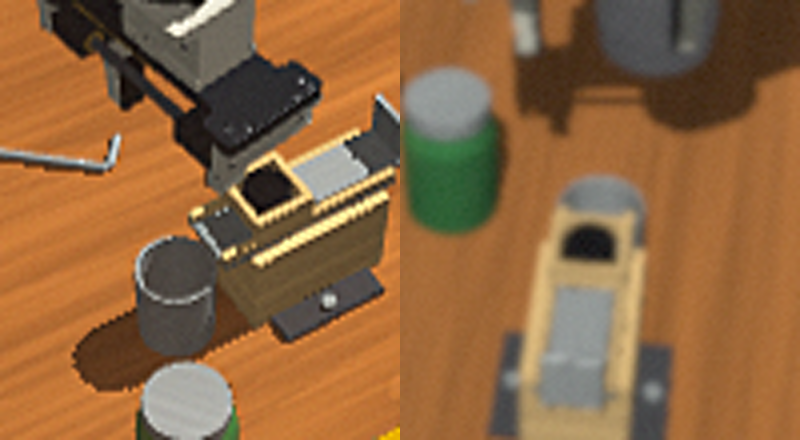

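The cup is released and upright, with its rim tucked just under the outlet and centred on the channel in the side crop. Now close the fingers, go over to the +y side of the paddle and come down.

```bash
python3 -m inch '0.3 -0.2 3 2 0 0 -2; 0 -0.5 8 3 0 0 -5; 0 -0.8 13 3 0 0 -9; 0 -1.1 18 3 0 0 -9; 0 -1.2 22.8 3 0 0 -9; 0 -1.2 22.8 -1 0 0 -9; 0 -1.2 22.8 -6 0 0 -9; 0 -1.2 22.8 -10 0 0 -9; 0 -1.2 22.8 -11.3 0 0 -9; 0 -1.2 22.8 -11.3 0 0 -9'
python3 - <<'E'
from h import *
F={c:grab_frame(c) for c in ('scene','side')}
print(telemetry.get_state()['eef_pos'])
cr=[cv2.resize(F[c]['pixels'][a:a+110,b:b+100],(400,440),interpolation=cv2.INTER_CUBIC) for c,a,b in (('scene',90,240),('side',170,200))]
cv2.imwrite('pics/f.png',np.hstack(cr)[:,:,::-1])
E
```

```text
t: 11.05
eef_pos: [0.5684, 0.2067, 0.1064]
ee_rot: [-3.14, -0.001, -3.092]
force: [0.4, -0.3, 0.5]
width: 0.0002
[0.56939463 0.20733922 0.10817796]
```

View pics/f.png

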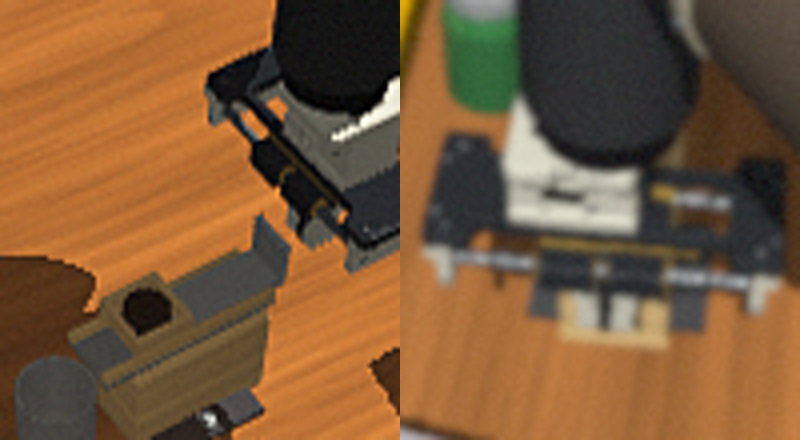

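The fingers are just beyond the paddle at the right height and laterally centred. Push along the dispenser's -y, slowing near the end.

```bash
python3 -m inch '0 0.1 -1.5 0 0 0 0; 0 0.15 -2.8 0 0 0 0; 0 0.2 -4 0 0 0 0; 0 0.25 -5 0 0 0 0; 0 0.3 -6 0 0 0 0; 0 0.35 -6.8 0 0 0 0; 0 0.4 -7.6 0 0 0 0; 0 0.4 -8.3 0 0 0 0; 0 0.45 -8.8 0 0 0 0; 0 0.45 -9 0 0 0 0; 0 0.45 -9 0 0 0 0'
```

```text
t: 12.52
eef_pos: [0.575, 0.1181, 0.1096]
ee_rot: [3.139, 0.005, -3.092]
force: [-1.5, 7.2, 4.6]
width: 0.0002
```

```bash
python3 -m inch '0 0 -0.3 0 0 0 0; 0 0 -0.5 0 0 0 0; 0 0 -0.5 0 0 0 0'
```

```text
t: 12.9
eef_pos: [0.5752, 0.1138, 0.1096]
ee_rot: [3.137, 0.006, -3.092]
force: [-0.6, 6.9, -1.9]
width: 0.0003
```

```bash
python3 -m inch '0 0 -0.3 0 0 0 0; 0 0 -0.4 0 0 0 0; 0 0 -0.4 0 0 0 0'; python3 -c "
from h import *
for i in range(2):
  f=grab_frame('scene')
for n in('glide0','paddle'):
  r=pinpoint('scene',n)
  print(n,[(round(q['p'],2),q['location']) for q in r[:2]])
print(telemetry.get_state()['force'],telemetry.get_state()['eef_pos'])
"
```

```text
t: 13.28
eef_pos: [0.5753, 0.1124, 0.1098]
ee_rot: [3.132, 0.008, -3.093]
force: [-4.2, 16.1, -1.6]
width: 0.0001
glide0 [(0.42, [277.2, 171.5]), (0.21, [252.9, 205.0])]
paddle [(0.7, [288.9, 161.6])]
[-3.50824291 15.63957179 -1.47303174] [0.57533509 0.11236553 0.109765  ]
```

The force jumped from 7 to 16 N at the predicted home position, so the slide is against its stop. Back off and look.

```bash
python3 -m inch '0 0 -0.1 0 0 0 0; 0 0 1 0 0 0 0; 0 -0.1 3 0 0 0 0; 0 -0.2 5 0 0 0 0; 0 -0.3 7 0 0 0 0; 0 -0.4 9.5 0 0 0 0; 0 -0.4 9.5 3 0 0 0; 0 -0.4 9.5 8 0 0 0; 0 -0.4 9.5 13 0 0 0; 0 -0.4 9.5 13 0 0 0'
python3 - <<'E'
from h import *
F={c:grab_frame(c) for c in ('scene','side')}
for c in F:
  for n,z in (('cup',0),('paddle',.115),('glide0',.004),('tin',0)):
    for r in pinpoint(c,n)[:2]: print(c,n,round(r['p'],2),np.round(r['location']),onz(F[c],r['location'],z))
cr=[cv2.resize(F[c]['pixels'][a:a+110,b:b+100],(400,440),interpolation=cv2.INTER_CUBIC) for c,a,b in (('scene',120,220),('side',140,210))]
cv2.imwrite('pics/g.png',np.hstack(cr)[:,:,::-1])
E
```

```text
t: 14.72
eef_pos: [0.5735, 0.2094, 0.2448]
ee_rot: [3.129, 0.016, -3.092]
force: [0.6, -0.4, -1.4]
width: 0.0004
scene cup 0.77 [255. 201.] [ 0.58300021 -0.01615866  0.        ]
scene cup 0.61 [275. 168.] [0.5040894  0.10198855 0.        ]
scene paddle 0.83 [311. 151.] [0.57505151 0.18233257 0.115     ]
scene tin 0.85 [166. 237.] [ 0.56731403 -0.30650283  0.        ]
side paddle 0.69 [251. 232.] [0.57682689 0.16360553 0.115     ]
side paddle 0.58 [323. 210.] [0.40804768 0.06188579 0.115     ]
side glide0 0.44 [251. 203.] [ 0.60743105 -0.03762848  0.004     ]
side tin 0.6 [276. 149.] [ 0.56623399 -0.30835351  0.        ]
```

View pics/g.png

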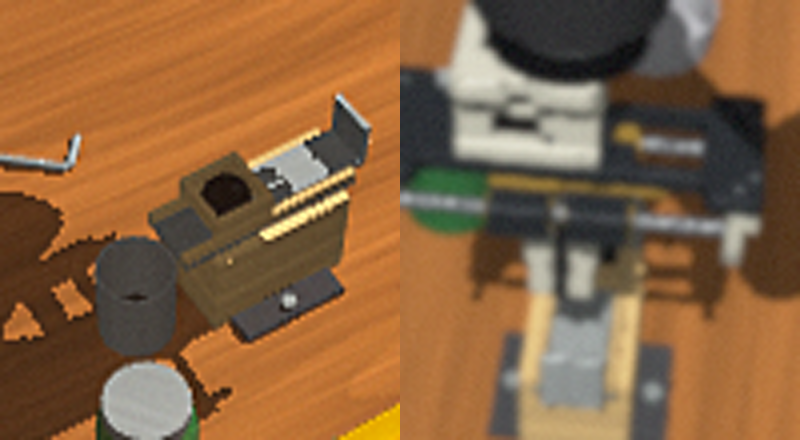

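The slide has sprung back and the cup still stands at the drop point; something dark shows inside it at (135,295). Next I'll go back above the cup, correct the small tool tilt and look into it with the wrist camera.

```bash
python3 -m inch '0.3 0.1 -3 0 0 0 2; 0.95 0.3 -8 0 -0.3 0.4 5; 0.95 0.5 -13 0 -0.7 0.9 9; 0.95 0.7 -18 0 -0.7 0.9 9; 0.95 0.8 -21.5 0 -0.7 0.9 9; 0.95 0.8 -23 0 -0.7 0.9 9; 0.95 0.8 -23 0 -0.7 0.9 9; 0.95 0.8 -23 0 -0.7 0.9 9'
python3 - <<'E'
from h import *
f=grab_frame('wrist')
print(telemetry.get_state()['ee_rot'])
for n,z in (('cup',0),('glide0',.004)):
    for r in pinpoint('wrist',n)[:3]: print(n,round(r['p'],2),np.round(r['location']),onz(f,r['location'],z))
u=proj(f,(.5805,-.021,.04))[0].astype(int);print(u)
y=max(u[1]-75,0);x=u[0]-100
im=f['pixels'][y:y+150,x:x+200]
im=np.clip(255*(im/255.)**.6,0,255).astype(np.uint8)
cv2.imwrite('pics/h.png',cv2.resize(im,None,fx=3.5,fy=3.5,interpolation=cv2.INTER_CUBIC)[:,:,::-1])
E
```

```text
t: 16.23
eef_pos: [0.5793, -0.022, 0.239]
ee_rot: [-3.14, -0.01, -2.935]
force: [-0.1, -0.5, -0.3]
width: 0.075
[-3.14008716 -0.00991177 -2.9345231 ]
cup 0.74 [252. 154.] [ 0.58252011 -0.02494268  0.        ]
glide0 0.79 [243. 253.] [0.56852032 0.10884792 0.004     ]
glide0 0.58 [256. 160.] [ 0.57736747 -0.01881884  0.004     ]
[253 164]
```

View pics/h.png

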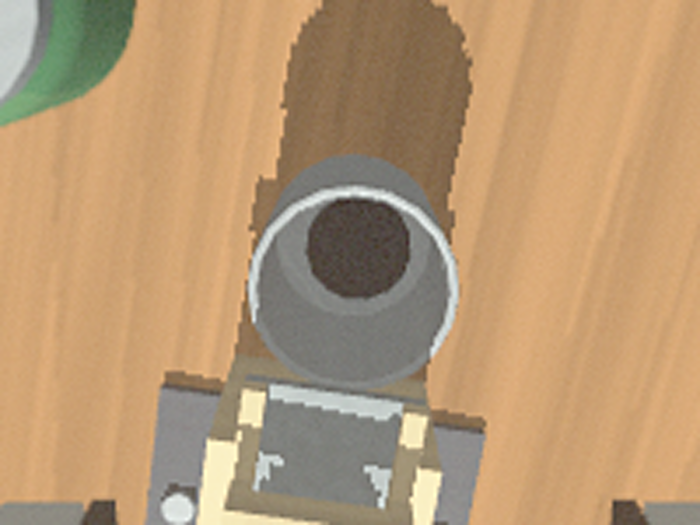

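The view shows the glide lying flat on the cup floor (disc at (358,247) in the crop) and the outlet empty. Regrasp the cup as before.

```bash
python3 -m inch '1 0.2 0 -5 0 -0.6 0; 1 0.2 0 -10 0 -0.6 0; 1 0.2 0 -14.5 0 -0.6 0; 1 0.2 0 -17.5 0 -0.6 0; 1 0.2 0 -18.9 0 -0.6 0; 1 0.2 0 -18.9 0 -0.6 0; 0.5 0.2 0 -18.9 0 -0.6 0; 0.5 0.2 0 -18.9 0 -0.6 0; 0.5 0.2 0 -18.9 0 -0.6 0; 0.5 0.2 0 -18.9 0 -0.6 0; 0.5 0.2 0 -18.9 0 -0.6 0' 25
```

```text
t: 17.75
eef_pos: [0.5816, -0.0218, 0.0509]
ee_rot: [-3.138, 0.001, -2.934]
force: [-2.9, 0.8, 5.8]
width: 0.0623
```

```bash
python3 -m inch '0.5 0 0 0.5 0 0 0; 0.5 0.1 -1.3 0.5 0 0 0; 0.5 0.1 -2.8 0.5 0 0 0; 0.5 0.2 -4.2 0.6 0 0 0; 0.5 0.2 -4.5 4 0 0 0; 0.5 0.2 -4.5 9 0 0 0; 0.5 0.1 -6 13 0 0 0; 0.5 0 -11 13 0 0 0; 0.5 -0.5 -16 13 0 0 0; 0.5 -0.9 -20 13 0 0 0; 0.5 -0.9 -20 13 0 0 0'
python3 - <<'E'
from h import *
f=grab_frame('wrist')
for r in regions_of('wrist','tin')[:2]: 
    b=r['bbox'];print(r['p'],b)
for r in pinpoint('wrist','tin')[:2]: print(r,onz(f,r['location'],0))
save(f,'i.png')
print(telemetry.get_state()['eef_pos'])
E
```

```text
t: 19.12
eef_pos: [0.5714, -0.2252, 0.1804]
ee_rot: [-3.138, 0.0, -2.938]
force: [-0.4, -0.6, -1.1]
width: 0.0619
0.66 [214.2, 28.5, 331.4, 149.8]
{'location': [271.1, 95.1], 'p': 0.87} [ 0.57242946 -0.30188638  0.        ]
[ 0.57224956 -0.2221902   0.18067338]
```

View pics/i.png

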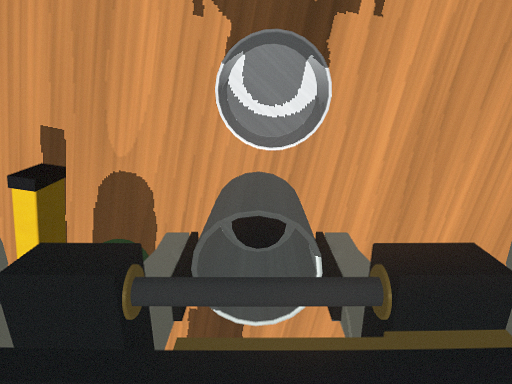

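The wrist view shows the tin's rim centred at (273,90), giving (0.572, -0.302), in line with the earlier estimates. The glide is still in the held cup. Move over the tin and lower.

```bash
python3 -m inch '0.5 0 -2.5 0 0 0 0; 0.5 -0.1 -5.5 0 0 0 0; 0.5 -0.1 -8.1 0 0 0 0; 0.5 -0.1 -8.1 0 0 0 0; 0.5 -0.1 -8.1 -4 0 0 0; 0.5 -0.1 -8.1 -8 0 0 0; 0.5 -0.1 -8.1 -10.5 0 0 0; 0.5 -0.1 -8.1 -11.6 0 0 0; 0.5 -0.1 -8.1 -12.1 0 0 0; 0.5 -0.1 -8.1 -12.1 0 0 0; 0.5 -0.1 -8.1 -12.1 0 0 0'
```

```text
t: 20.65
eef_pos: [0.5719, -0.3033, 0.0608]
ee_rot: [-3.137, 0.002, -2.935]
force: [0.2, -0.5, -0.7]
width: 0.062
```

Still 6 mm to go.

```bash
python3 -m inch '0.5 0 0 -0.3 0 0 0; 0.5 0 0 -0.5 0 0 0; 0.5 0 0 -0.6 0 0 0; 0.5 0 0 -0.6 0 0 0; 0.5 0 0 -0.6 0 0 0'
```

```text
t: 21.28
eef_pos: [0.5719, -0.3034, 0.055]
ee_rot: [-3.137, 0.002, -2.935]
force: [-1.8, -0.5, 0.6]
width: 0.062
```

```bash
python3 -m inch '0.5 0 0 -0.05 0 0 0; 0.5 0 0 -0.05 0 0 0; 0.85 0 0 0 0 0 0; 0.95 0 0 0 0 0 0; 0.95 0 0 0 0 0 0; 0.95 0 0 1.5 0 0 0; 0.95 0 0 5 0 0 0; 0.95 0 0 10 0 0 0; 0.95 0 0 16 0 0 0; 0.95 0 0 19 0 0 0; 0.95 0 0 19 0 0 0'
python3 - <<'E'
from h import *
F={c:grab_frame(c) for c in ('wrist','scene')}
for n,z in (('cup',.004),('tin',0),('glide0',.008)):
  for c in F:
    for r in pinpoint(c,n)[:2]: print(n,c,round(r['p'],2),np.round(r['location']),onz(F[c],r['location'],z))
for n in ('mug','jar','level','hexkey','tape','paddle'):
    for r in pinpoint('scene',n)[:1]: print(n,np.round(r['location']))
a=cv2.resize(F['wrist']['pixels'][40:240,150:350],(400,400),interpolation=cv2.INTER_CUBIC)
b=cv2.resize(F['scene']['pixels'][150:290,70:210],(400,400),interpolation=cv2.INTER_CUBIC)
cv2.imwrite('pics/j.png',np.hstack([a,b])[:,:,::-1])
E
```

```text
t: 22.65
eef_pos: [0.5732, -0.3039, 0.2497]
ee_rot: [-3.134, 0.008, -2.934]
force: [0.3, 1.4, -0.4]
width: 0.0832
cup wrist 0.75 [259. 158.] [ 0.57223374 -0.30308647  0.004     ]
cup scene 0.62 [167. 239.] [ 0.57617136 -0.30535048  0.004     ]
glide0 wrist 0.78 [264. 162.] [ 0.56513632 -0.30036559  0.008     ]
glide0 scene 0.66 [276. 170.] [0.51773795 0.09515463 0.008     ]
glide0 scene 0.39 [307. 152.] [0.49975146 0.22613615 0.008     ]
mug [106. 242.]
jar [257. 240.]
level [303. 243.]
hexkey [298. 244.]
tape [344. 123.]
paddle [305. 150.]
```

View pics/j.png

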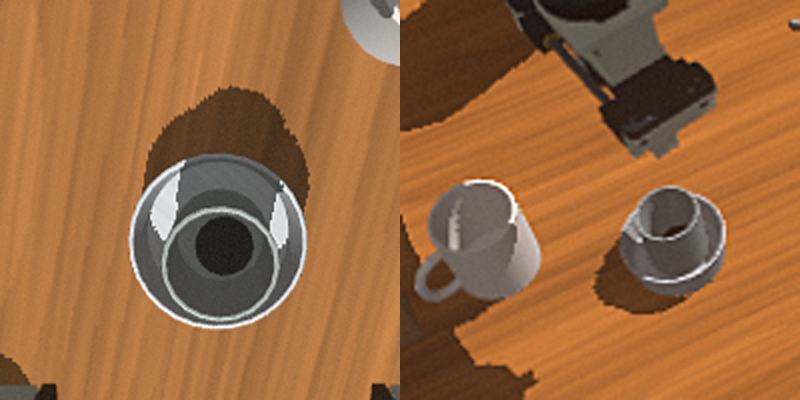

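The cup stands upright on the tin's floor with the glide flat inside. The tin is flat, and the robot is clear at z = 0.25.

```bash
python3 -c "
from station import arm
print(arm.job_done())"
```

```text
the job is handed in; nothing more can be done
None
```

The job is done and handed in at about 23 s on the robot's clock. I stood the cup under the outlet and let go. I then pushed the slide once, until the force rose from 7 to 16 N at the expected home position, and backed off so it sprang out again. The cup, with the glide in it, then went into the tin.

**Last checks:**
- **Glide:** the wrist camera showed one glide lying flat in the cup and nothing left in the outlet. I did not look into the magazine to count the two that should remain.
- **Cup and tin:** the final pictures show the cup upright inside the tin's rim, with the tin flat. The fingers were open and about 19 cm clear above it.
- **Other things:** the mug, jar, level and tape were within a few pixels of where the network first found them.
- **Disagreements:**
  - In the last scene picture the network's hexkey point landed by the level, which I take as a false report. The hex key was last seen in place in the view after the slide sprang back, and nothing came near it.
  - The tin network did not report the tin in the final pictures, so its state rests on viewing them.
  - Single-camera readings of the outlet, paddle and drop points scattered by 1–2 cm. I used the combined two-camera fit instead.

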